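# Lock a toy tricycle wheel on its jig spindle with a hairpin clip

## Robot

A 7-joint arm with a two-finger parallel gripper is mounted at the origin on the work surface. World frame = base frame: x ahead of the robot, y to its left, z up, the work surface at z = 0. Lengths are in m, angles in rad, forces in N, time in s.
With the tool pointing down it reaches from about 0.4 to 0.85 m from the base axis. Payload 4.5 kg.
Tool frame: the origin (TCP) lies midway between the tips of the shut fingers; the grasp point (between the pads) lies 19 mm behind it (r.grip_depth is the distance from the TCP to the grasp point, in m); z points along the fingers, x is the direction in which the jaws open and shut, and the axes are right-handed (so a half turn about z gives the same grasp; the last joint's range is limited). The gripper opens to 85 mm and grips with 20 to 120 N. Pads are 22 mm wide; open, the fingers measure 114 mm over their backs; the gripper's body (76 mm by 85 mm) begins 54 mm behind the grasp point. The pads swing forward as they close: fully open they stand 13 mm farther back than shut.
Start: joints at [1.343, 0.689, -0.195, 1.565, 0.157, 0.902, -0.215], TCP at [0.162, -0.604, 0.231] pointing down, gripper open.
Joint ranges: [-3.01, 3.01], [-0.46, 2.08], [-1.47, 1.51], [0.13, 2.56], [-1, 4.14], [0.04, 2.09], [-2.66, 2.66]. Speed limits (rad/s): [2.57, 2.57, 3.14, 3.14, 3.14, 3.14, 3.14].

## Interface

Orientations are given as [roll, pitch, yaw] about the fixed x, y, z axes, in that order (R = Rz(yaw) Ry(pitch) Rx(roll)).
In Python, from station import r gives the robot as it stands. The module is installed in compiled form; this text tells all that it offers.
- The arm moves only by the shell command python3 -m crank 'ROWS' [FORCE]. ROWS is JSON, a list of rows, each a list of 5 numbers: the gripper command: -1 is fully open, 1 is shut, values between are in proportion, then the shift along the tool's x, y, z in mm, then the turn about the tool's z in rad. In form: [[hand, x, y, z, twist], ...]. A call has 1 to 10 rows; each row is the pose to reach, as a shift and turn from the pose commanded when the call began, along the tool's axes at that moment; what a row does not reach only later rows make up. A row lasts 1/8 s, in which the tool goes at most 62.5 mm and 10.7 degrees, less where a joint would pass 70% of its speed; a pose out of reach is approached as far as the arm can. A call with a gripper value outside its range is refused whole. The fingers move at their own pace and stop on an object; FORCE is the grip in N (left out, the last holds). Time passes only in rows, so rows that repeat a pose let the fingers close. It gives the time, the measured TCP pose, the force and the opening at its end, in the units of the state.
- r.get_state(): the state, without advancing time (a new reading comes with each control period).
- r.read_camera(name): name is "scene" or "side" or "wrist"; returns a dict with "frame" (420x560x3 uint8, red, green, blue), "fovy" (degrees; the focal length in pixels is half the picture's height over the tangent of half this angle, whatever the lens; pixels are square), "cx", "cy" (the principal point, pixels), "extrinsics" (4x4, takes a point from camera to world coordinates). Camera axes: x right, y down, z forward; pixel columns grow to the right and rows downward; lengths in m; the calibration is good to about 2 mm. A picture is of the moment at which its call begins. There is no depth.
- r.sign_off(): hands the job in, once; it reports no verdict.
The state is a dict: "clock": time; "q": joint angles; "joint_vel": joint speeds; "effort": joint torques, N m; "ee_pos": TCP position; "ee_rot": TCP orientation; "contact_force": force on the tool from outside, world axes, zero at the start; "torque": the same for the moment, N m; "opening": opening from 0.0 (shut) to 1.0 (fully open).
Only numpy, scipy, OpenCV 4.12 (cv2) and the standard library are available. Lean on these libraries where they do the work, as an engineer would, in place of code of your own. Each camera call takes 0.05 s, during which the arm holds its last target. There are 200 camera calls.

## Task

Lower the wooden tricycle wheel, hub upwards, over the upright spindle of the round iron jig until it sits fully home on the shoulder, without dropping it. Then take the steel hairpin clip off its wooden rest and slide its straight leg through the cross hole of the spindle, above the hub, pushing it fully home so that the sprung leg snaps round the spindle and hugs it, and let go. Leave the other things on the bench where they are.

Things in the scene. Friction and masses are not known exactly. Their poses are not given: they have to be found in the camera images.
- jig: Fixed wheel jig. Round dark iron base 130 mm across, 16 mm thick; steel shoulder 64 mm across whose top, where the wheel rests, is 24 mm above the bench; upright steel spindle, 28 mm in diameter, up to 98 mm above the bench, its top 10 mm tapering to 12 mm across. Origin on the spindle's axis at bench height, z up.
- spindle_hole (a point): Centre of the spindle's cross hole, on the spindle's axis, 77 mm above the bench. The hole runs level, right through, along this frame's y axis; it is 12 mm wide and 12 mm high (71 to 83 mm above the bench). The clip may enter from either end. z is up.
- wheel_mid (a point): Centre of the wheel, on its axis, half-way up: 23 mm above its underside. z is its axis, towards the hub side (up at the start, lying flat on the bench). With the wheel home on the jig this point is 47 mm above the bench and the hub's top 70 mm, just below the cross hole.
- wheel: Turned maple wheel, about 200 g: a disc 110 mm across and 16 mm thick with a raised round hub on top, 44 mm in diameter and 30 mm tall (46 mm in all), and a 32 mm bore right through. The hub can be gripped from above. Origin at the centre of its underside, axes as wheel_mid.
- clip: Flat hairpin of 8 mm steel wire, 148 mm long, 36 mm wide, 140 g, in its xy plane (z up at the start). Straight leg along x, tapered tip 46 mm from the origin along +x, loop at -x. On the -y side a sprung leg: flared end (x = 38 mm), pocket that hugs the spindle (x = 0), firm stop just behind it. Origin as clip_seat.
- clip_seat (a point): Point on the centre line of the clip's straight leg where the spindle's axis lies when the clip is home; axes as clip. Pushed along its +x with the straight leg in the hole, the sprung leg rides out over the spindle, then snaps round it: the push takes about 3 to 12 N, then meets the firm stop.
- clip_loop (a point): Middle of the clip's loop at mid-wire height, 76 mm from clip_seat along -x and 14 mm along -y; axes as clip. Two parallel wires along x, 20 mm long, 36 mm over their outsides in y, can be gripped from above, fingers closing along y; nothing is beside or below their outer sides down to the bench.
- rest: Fixed T-shaped dark wooden rest, 20 mm high, on which the clip lies flat at the start, wire centre 24 mm above the bench. A spine 20 mm wide under the middle of the loop along x, and a 50 mm crossbar under the front of the straight leg. Origin at bench height about below clip_loop, x along the clip.
- clip_leg (a joint): Opening of the clip's sprung leg, rad: 0 at rest (shut), grows as it is pushed outwards (about 0.06 riding over the spindle). Spring 2 N m/rad, preload 0.1 N m, pivot 64 mm behind clip_seat. Home and let go, the clip droops at the loop by about 0.17 rad; that is as it should be.
- drum: Bystander: scarlet tin drum shell, 123 mm across, 86 mm high, closed on top. Origin at the centre of its underside.
- bell: Bystander: brass bell, 62 mm across, 46 mm high. Origin at the centre of its underside.
- top: Bystander: white ceramic spinning top standing point up, 60 mm across, 52 mm high. Origin at the centre of its underside.
- stick0: Bystander: maple drumstick, 12 mm thick, 177 mm long, lying on the bench. Origin mid-length on its underside, x along it.
- stick1: Bystander: second maple drumstick like the first, lying beyond it. Origin mid-length on its underside, x along it.
- mallet: Bystander: hammer, 190 mm long, lying on the bench. Origin on its underside, x along its handle towards the head.
Mind the look-alikes: they are no part of the job. What is shaped like the wheel but blue or red is not meant.

How it is judged:
By the outcome, as a careful person would: the job done as asked, in the order asked, and still so for the second after the job is handed in, with the robot touching nothing.
It also fails if it takes over 67 s, if anything falls off the work surface, if the arm or the gripper's body presses on something with over 40 N, if the wrist force passes 120 N, or if a joint passes its speed limit or range.

## Working session

There is one attempt and no reset: what is moved stays moved. The work goes in short steps, Python scripts to look and compute and a shell command to move; the robot and the scene stay as the last step left them, time stands still between calls to the robot, and variables do not carry over. Pictures are saved under pics/ and viewed, about 8 in all and at most 12, crops included, and the job is handed in when it is done.

```bash
mkdir -p pics
cat > h.py <<'E'
import numpy as np, cv2
from station import r
def shot(name,fn):
    c=r.read_camera(name); cv2.imwrite('pics/'+fn,c['frame'][:,:,::-1])
    np.savez('pics/'+fn+'.npz',**c); return c
def load(fn): return dict(np.load('pics/'+fn+'.npz'))
def f(c): return 210/np.tan(np.radians(float(c['fovy']))/2)
def ray(c,u,v):
    E=c['extrinsics']; d=E[:3,:3]@np.array([(u-c['cx'])/f(c),(v-c['cy'])/f(c),1]); return E[:3,3],d
def onz(c,u,v,z):
    o,d=ray(c,u,v); return o+d*(z-o[2])/d[2]
def proj(c,p):
    E=c['extrinsics']; q=E[:3,:3].T@(np.array(p)-E[:3,3]); return np.array([f(c)*q[0]/q[2]+c['cx'],f(c)*q[1]/q[2]+c['cy']])
E
python3 - <<'E'
from h import *
a=shot('scene','s1.png');b=shot('side','d1.png');w=shot('wrist','w1.png')
for c in(a,b,w): print(c['fovy'],c['cx'],c['cy'],np.round(c['extrinsics'],3).tolist())
cv2.imwrite('pics/ab.png',cv2.resize(np.vstack([a['frame'],b['frame']])[:,:,::-1],None,fx=.71,fy=.71,interpolation=cv2.INTER_AREA))
print(r.get_state())
E
```

```text
56.845028909615515 273.1895548062795 208.01850504884328 [[0.281, 0.523, -0.805, 1.328], [0.959, -0.137, 0.246, -0.308], [0.018, -0.841, -0.54, 0.623], [0.0, 0.0, 0.0, 1.0]]
45.69806531245767 281.2413280508475 206.05156520866493 [[-0.922, -0.245, 0.298, 0.167], [-0.386, 0.589, -0.71, 0.826], [-0.002, -0.77, -0.638, 0.894], [0.0, 0.0, 0.0, 1.0]]
59.50967689504609 282.937450907271 208.09548694152164 [[0.259, -0.932, -0.253, 0.226], [-0.966, -0.25, -0.066, -0.585], [-0.001, 0.261, -0.965, 0.373], [0.0, 0.0, 0.0, 1.0]]
{'clock': 0.15, 'q': array([ 1.34283836,  0.68981941, -0.19453567,  1.56609631,  0.15731052,
        0.90250387, -0.21506672]), 'joint_vel': array([-5.73630549e-05, -3.81218043e-03, -3.02902606e-04, -3.76428529e-03,
       -3.41111778e-04, -1.16498967e-04, -1.81684363e-03]), 'effort': array([-1.61410931e-03, -5.39935541e+01, -1.26827851e+00, -1.58718878e+01,
        9.30226757e-03,  6.46671557e-03,  1.85571571e-05]), 'ee_pos': array([ 0.161575  , -0.60324118,  0.23065331]), 'ee_rot': array([ 3.14148657e+00,  1.43161080e-03, -1.30892797e+00]), 'contact_force': array([ 0.25391943,  0.30872899, -0.02897975]), 'torque': array([0.01496792, 0.00319829, 0.02727302]), 'opening': 0.9991584482020901}
```

View pics/s1.png

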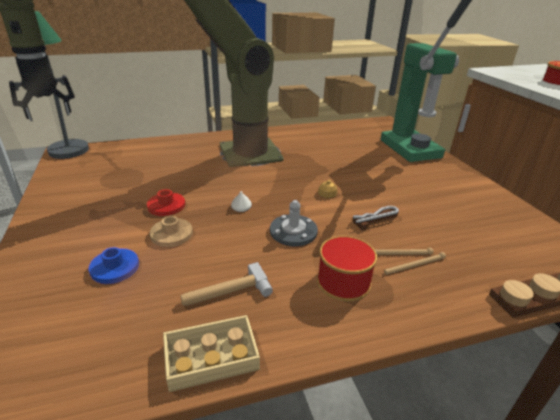

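View pics/d1.png

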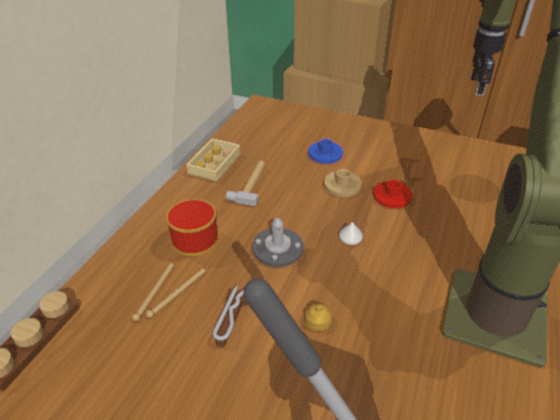

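The scene view shows the maple wheel at (171,230), the jig at (294,220) and the clip at (377,216). In the side view they are at (343,182), (278,242) and (230,313). I'll enlarge these regions to get accurate pixels.

Run:
```python
from h import *
a=load('s1.png');b=load('d1.png')
for n,c,p in(('wheel',a,(171,230)),('wheel',b,(343,182)),('jig',a,(294,222)),('jig',b,(278,242)),('clip',a,(377,216)),('clip',b,(230,313))): print(n,onz(c,*p,.02).round(4))
def crop(c,u,v): 
    I=c['frame'][v-33:v+33,u-33:u+33,::-1]; return cv2.resize(I,(264,264),interpolation=cv2.INTER_CUBIC)
g=np.vstack([np.hstack([crop(a,171,230),crop(a,294,222),crop(a,377,216)]),np.hstack([crop(b,343,182),crop(b,278,242),crop(b,230,313)])])
cv2.imwrite('pics/crops1.png',g)
```

```text
wheel [ 0.4638 -0.3225  0.02  ]
wheel [ 0.4511 -0.3148  0.02  ]
jig [0.5117 0.0019 0.02  ]
jig [ 0.5275 -0.0101  0.02  ]
clip [0.5436 0.2376 0.02  ]
clip [0.537  0.2357 0.02  ]
```

View pics/crops1.png

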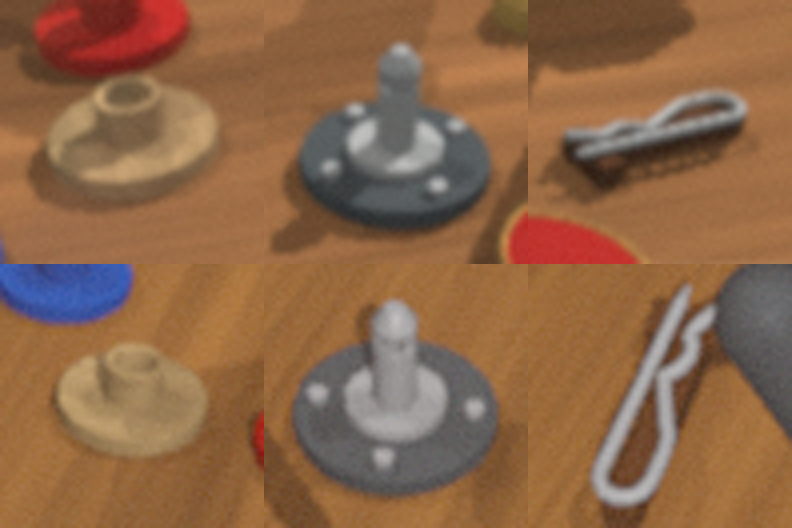

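```bash
cat >> h.py <<'E'
def tri(*obs):
    A=np.zeros((3,3));y=np.zeros(3)
    for c,u,v in obs:
        o,d=ray(c,u,v); d=d/np.linalg.norm(d); P=np.eye(3)-np.outer(d,d); A+=P; y+=P@o
    return np.linalg.solve(A,y)
def totool(p, yaw=None):
    "shift (mm) of TCP to world point p in tool axes"
    from scipy.spatial.transform import Rotation as Ro
    s=r.get_state(); return Ro.from_euler('xyz',s['ee_rot']).as_matrix().T@(np.array(p)-s['ee_pos'])*1000
E
python3 - <<'E'
from h import *
a=load('s1.png');b=load('d1.png')
def both(n,pa,pb,z): print(n,tri((a,*pa),(b,*pb)).round(4),onz(a,*pa,z).round(4),onz(b,*pb,z).round(4))
# crop centres -> px
def A(u0,v0,x,y): return (u0-33+(x+.5)/4-.5, v0-33+(y+.5)/4-.5)
both('hubtop',A(171,230,127,95),A(343,182,133,94),.046)
both('shoulder',A(294,222,131,142),A(278,242,132,135),.024)
both('jigtop',A(294,222,137,45),A(278,242,131,39),.097)
both('loopend',A(377,216,215,105),A(230,313,78,236),.024)
both('tip',A(377,216,53,152),A(230,313,158,26),.024)
print(totool([.463,-.322,.16]))
E
```

```text
hubtop [ 0.457  -0.3235  0.0471] [ 0.4567 -0.3229  0.046 ] [ 0.4572 -0.3264  0.046 ]
shoulder [ 0.5262 -0.0049  0.0239] [ 0.5262 -0.005   0.024 ] [ 0.5262 -0.0046  0.024 ]
jigtop [ 0.5275 -0.0059  0.1019] [ 0.521  -0.0027  0.097 ] [ 0.5295 -0.0119  0.097 ]
loopend [0.5314 0.3089 0.0246] [0.5307 0.3097 0.024 ] [0.5315 0.3083 0.024 ]
tip [0.557  0.1668 0.026 ] [0.5551 0.1688 0.024 ] [0.5575 0.1647 0.024 ]
[-193.51713877 -363.96563847   70.89181475]
```

Two-view rays agree to within a few mm:

| Point | World x, y |
|---|---|
| Wheel | (0.457, -0.324) |
| Jig | (0.5265, -0.005) |
| Clip tip | (0.556, 0.167) |
| Clip loop end | (0.531, 0.309) |

Next I'll move above the wheel and refine its position with the wrist camera.

```bash
python3 -m crank '[[-1,-27,-51,4,0],[-1,-55,-102,9,0],[-1,-83,-154,13,0],[-1,-110,-205,18,0],[-1,-138,-256,22,0],[-1,-165,-307,27,0],[-1,-193,-358,31,0],[-1,-193,-358,31,0]]' 40
python3 - <<'E'
from h import *
c=shot('wrist','w2.png')
print(proj(c,[.457,-.324,.046]),proj(c,[.457,-.324,.016]))
E
```

```text
clock: 1.15
ee_pos: [0.4625, -0.3186, 0.1999]
ee_rot: [-3.138, 0.003, -1.298]
contact_force: [-0.7, -0.8, -0.7]
opening: 0.999
[289.42893031 201.58366042] [288.94101119 193.66465227]
```

View pics/w2.png

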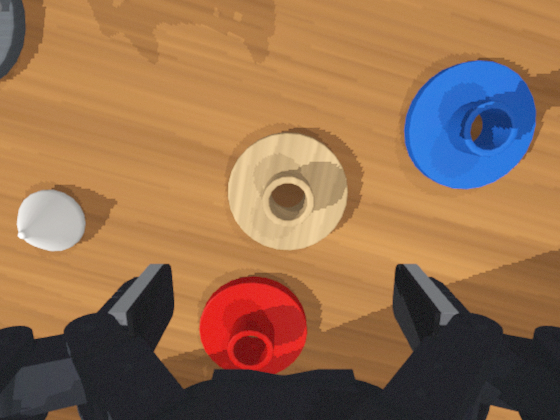

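The hub rim is at (288.5,200), against a predicted (289.4,201.6), so the wheel position is confirmed. The red look-alike is at (253,325), clear of the finger tracks.

Run:
```python
from h import *
c=load('w2.png')
p=onz(c,288.3,200,.046);q=onz(c,288.5,189.5,.016);print(p,q,onz(c,253,325,.016))
print(onz(c,261,200,.046),onz(c,315,200,.046))
print(r.get_state()['ee_pos'],r.get_state()['joint_vel'].round(3),totool([p[0],p[1],.017]))
```

```text
[ 0.45805041 -0.32272601  0.046     ] [ 0.46061719 -0.32255583  0.016     ] [ 0.31712109 -0.32617472  0.016     ]
[ 0.4519295  -0.30088343  0.046     ] [ 0.46403474 -0.34408122  0.046     ]
[ 0.45953921 -0.32191282  0.19992943] [ 0.061 -0.006  0.063  0.014  0.014  0.007  0.005] [  0.61690766   1.77487043 182.92764067]
```

```bash
python3 -m crank '[[-1,0,0,55,0],[-1,0,0,110,0],[-1,0,0,150,0],[-1,0,0,175,0],[-1,0,0,182,0],[-1,0,0,182,0],[-1,0,0,182,0]]' 40; python3 -m crank '[[1,0,0,0,0],[1,0,0,0,0],[1,0,0,0,0],[1,0,0,0,0],[1,0,0,0,0]]' 60
```

```text
clock: 2.08
ee_pos: [0.4581, -0.3255, 0.0195]
ee_rot: [-3.14, -0.002, -1.31]
contact_force: [0.5, 0.0, 0.4]
opening: 1.002
clock: 2.7
ee_pos: [0.4578, -0.3246, 0.0192]
ee_rot: [-3.141, -0.0, -1.309]
contact_force: [-1.3, 0.9, 7.3]
opening: 0.497
```

```bash
python3 -m crank '[[1,0,0,-20,0],[1,0,0,-50,0],[1,0,0,-90,0],[1,0,0,-140,0],[1,0,0,-180,0]]' 60; python3 -m crank '[[1,-25,-4,0,0],[1,-65,-10,0,0],[1,-110,-17,0,0],[1,-155,-24,0,0],[1,-200,-30,0,0],[1,-240,-36,0,0],[1,-259,-38,0,0],[1,-259,-38,0,0],[1,-259,-38,0,0]]' 60;  python3 - <<'E'
from h import *
c=shot('wrist','w3.png')
print(r.get_state()['ee_pos'])
for z in(.024,.077,.098):print(proj(c,[.5265,-.005,z]))
E
```

```text
clock: 3.32
ee_pos: [0.4574, -0.3245, 0.1999]
ee_rot: [-3.141, -0.0, -1.309]
contact_force: [0.4, -0.9, -2.6]
opening: 0.492
clock: 4.45
ee_pos: [0.4273, -0.0656, 0.1983]
ee_rot: [3.141, -0.001, -1.31]
contact_force: [0.1, 0.4, -2.0]
opening: 0.496
[ 0.42737267 -0.06591605  0.19825886]
[243.09426552  51.43896164]
[234.80006018  39.39322665]
[230.459642    33.08960561]
```

View pics/w3.png

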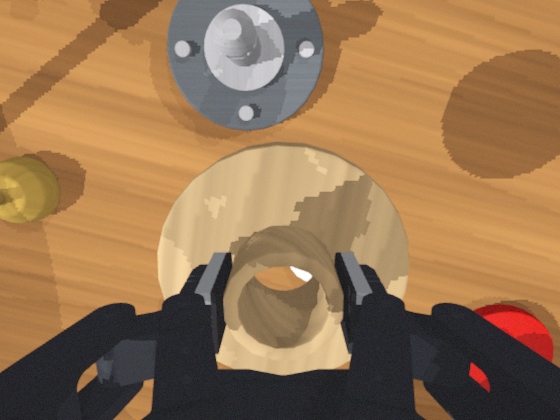

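The wheel is held level. The jig's shoulder is at (244,48) and the spindle top at (232,30). The wheel disc spans u 158 to 409 with its top edge at v=142. I'll compute the offset of the jig and of the held wheel.

Run:
```python
from h import *
c=load('w3.png')
s=onz(c,244,48,.024); t=onz(c,232,30,.098)
print('jig',s,t)
e=r.get_state()['ee_pos']; print(e)
# disc mask edges -> fit circle to disc rim at z=.195
hsv=cv2.cvtColor(c['frame'],cv2.COLOR_RGB2HSV)
print(c['frame'][150,285],c['frame'][135,285],c['frame'][250,163],c['frame'][250,150])
th=np.linspace(0,2*np.pi,720)
for zoff in(-.003,):
  C=np.array([proj(c,[e[0]+.055*np.cos(a),e[1]+.055*np.sin(a),e[2]+zoff]) for a in th])
  print('disc pred u',C[:,0].min(),C[:,0].max(),'v top',C[:,1].min())
C=np.array([proj(c,[e[0]+.022*np.cos(a),e[1]+.022*np.sin(a),e[2]+.027]) for a in th])
print('hub pred u',C[:,0].min(),C[:,0].max(),'v',C[:,1].min(),C[:,1].max())
p=c['frame'][200:380,283].astype(int).sum(1); print(p.tolist())
```

```text
jig [ 0.52917068 -0.00511132  0.024     ] [ 0.52841429 -0.0055201   0.098     ]
[ 0.42737267 -0.06591605  0.19825886]
[208 178 131] [195 141  85] [234 204 154] [191 136  80]
disc pred u 158.25934478621593 415.07749234132706 v top 141.1365581993877
hub pred u 224.9356628392915 350.3190258557858 v 248.35944322258695 360.67671471388934
[507, 507, 508, 509, 504, 508, 516, 507, 499, 502, 499, 503, 507, 505, 507, 510, 515, 506, 515, 516, 510, 509, 515, 518, 498, 430, 343, 351, 345, 354, 347, 340, 340, 327, 330, 340, 336, 327, 309, 324, 325, 337, 353, 349, 352, 348, 349, 352, 354, 342, 336, 342, 353, 371, 385, 390, 377, 375, 378, 373, 372, 367, 361, 358, 354, 356, 381, 415, 434, 426, 419, 431, 449, 439, 435, 435, 433, 431, 427, 434, 442, 430, 435, 439, 436, 420, 417, 414, 417, 422, 366, 285, 286, 275, 290, 289, 279, 272, 285, 286, 279, 287, 304, 342, 347, 340, 343, 347, 355, 360, 349, 352, 345, 342, 342, 335, 337, 340, 343, 351, 348, 360, 350, 354, 361, 344, 349, 333, 334, 332, 324, 329, 330, 328, 336, 327, 315, 302, 295, 293, 285, 286, 275, 280, 283, 284, 275, 311, 443, 514, 524, 526, 526, 537, 537, 540, 537, 536, 540, 535, 543, 542, 546, 545, 540, 546, 537, 547, 544, 547, 546, 541, 547, 550, 491, 304, 128, 113, 123, 115]
```

Run:
```python
from h import *
c=load('w3.png'); e=r.get_state()['ee_pos']
ty=np.array([-.966,-.26,0])
for z in(.1915,.195):
  l,rr,t=onz(c,158,258,z),onz(c,409,258,z),onz(c,285,142,z)
  m=t+.055*ty; mid=(l+rr)/2; print(z,np.linalg.norm(l-rr),'centre via top edge',m,'mid',mid,'off tcp tool',[round(float((m-e)@a)*1000,1) for a in(np.array([.26,-.966,0]),ty)])
print(totool([.5275,-.005,.15]))
```

```text
0.1915 0.10966973451268436 centre via top edge [ 0.42654714 -0.06545767  0.1915    ] mid [ 0.43115506 -0.06352143  0.1915    ] off tcp tool [-0.7, 0.7]
0.195 0.10709761255311157 centre via top edge [ 0.42683383 -0.06535683  0.195     ] mid [ 0.43257975 -0.06313062  0.195     ] off tcp tool [-0.7, 0.4]
[ -33.17992898 -112.42296179   48.22173187]
```

```bash
python3 -m crank '[[1,-8,-28,0,0],[1,-18,-62,10,0],[1,-26,-92,25,0],[1,-32,-113,40,0],[1,-32,-113,48,0],[1,-32,-113,48,0],[1,-32,-113,48,0],[1,-32,-113,48,0]]' 60;  python3 - <<'E'
from h import *
a=shot('scene','s4.png');b=shot('side','d4.png')
print(r.get_state()['ee_pos'])
P=[.5275,-.005,.098];u,v=proj(a,P).astype(int);x,y=proj(b,P).astype(int)
cr=lambda c,u,v:cv2.resize(c['frame'][v-45:v+35,u-40:u+40,::-1],(400,400),interpolation=cv2.INTER_CUBIC)
print(u,v,x,y)
cv2.imwrite('pics/c4.png',np.hstack([cr(a,u,v),cr(b,x,y)]))
E
```

```text
clock: 5.5
ee_pos: [0.528, -0.0052, 0.1509]
ee_rot: [-3.141, -0.001, -1.31]
contact_force: [0.7, 0.1, -3.1]
opening: 0.495
[ 0.52816933 -0.00478588  0.15077316]
294 200 277 220
```

View pics/c4.png

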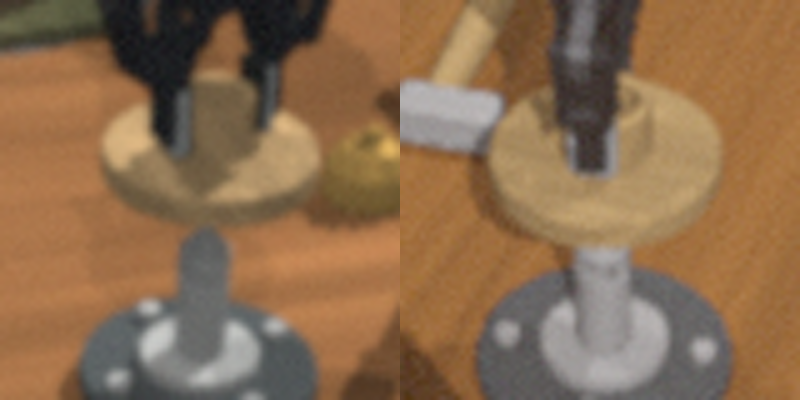

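The wheel hangs above the spindle in both views, possibly a few mm off. I'll check that against projections: scene disc u 103 to 321 and spindle 180 to 229 in the crop; side disc 488 to 722 and spindle 575 to 629.

Run:
```python
from h import *
a=load('s4.png');b=load('d4.png')
th=np.linspace(0,6.283,361)
def ext(c,x,y,R,z0,z1):
    C=np.array([proj(c,[x+R*np.cos(t),y+R*np.sin(t),z]) for t in th for z in(z0,z1)]); return C[:,0].min(),C[:,0].max()
def edges(c,v,u0,u1):
    g=cv2.GaussianBlur(c['frame'],(0,0),.7)[v,u0:u1].astype(int); return g.tolist()
def px(u0,x): return u0-40+(x+.5)/5-.5
for n,c,u0,d,s,bs in(('scene',a,294,(103,321),(180,229),(80,318)),('side',b,277,(88,322),(175,229),(78,333))):
    w=ext(c,.528,-.005,.055,.130,.146)
    j=ext(c,.528,-.005,.065,.0,.016)
    sp=ext(c,.528,-.005,.014,.06,.06); sp2=ext(c,.528,-.005,.014,.08,.08)
    print(n,'disc meas-pred',np.mean([px(u0,x) for x in d])-np.mean(w),'base',np.mean([px(u0,x) for x in bs])-np.mean(j),'spindle',np.mean([px(u0,x) for x in s])-np.mean(sp),np.mean(sp2)-np.mean(sp),'px/mm',(w[1]-w[0])/110)
```

```text
scene disc meas-pred 0.15624456171923384 base -0.06925131593339984 spindle 0.25657276916308547 0.3644908149246362 px/mm 0.39941423914240926
side disc meas-pred 0.9500070051761895 base 0.6468680815601147 spindle 0.0727743188056138 -0.06129094664765944 px/mm 0.4244383641068985
```

```bash
python3 -m crank '[[1,0,-0.5,15,0],[1,0,-0.5,25,0],[1,0,-0.5,35,0],[1,0,-0.5,42,0],[1,0,-0.5,50,0],[1,0,-0.5,58,0],[1,0,-0.5,58,0]]' 60
```

```text
clock: 6.48
ee_pos: [0.5287, -0.0045, 0.0917]
ee_rot: [3.141, -0.0, -1.309]
contact_force: [0.9, 0.2, -3.3]
opening: 0.496
```

The wheel is threaded on the spindle with no contact force. I'll continue down.

```bash
python3 -m crank '[[1,0,0,10,0],[1,0,0,20,0],[1,0,0,30,0],[1,0,0,38,0],[1,0,0,44,0],[1,0,0,46,0],[1,0,0,46,0],[1,0,0,46,0]]' 60
```

```text
clock: 7.48
ee_pos: [0.5287, -0.0045, 0.0464]
ee_rot: [-3.141, -0.0, -1.309]
contact_force: [1.3, -2.0, -4.2]
opening: 0.497
```

```bash
python3 -m crank '[[1,0,0,1,0],[1,0,0,2,0],[1,0,0,3,0],[1,0,0,4,0],[1,0,0,4,0]]' 60
```

```text
clock: 8.1
ee_pos: [0.529, -0.0044, 0.0432]
ee_rot: [-3.141, -0.0, -1.309]
contact_force: [-0.3, -2.5, 7.2]
opening: 0.496
```

Contact force came at exactly the home height (TCP 0.043 = 0.019 + 0.024). Now I'll release, rise, and turn to look at the cross hole from the clip side.

```bash
python3 -m crank '[[-1,0,0,-1,0],[-1,0,0,-1,0],[-1,0,0,-2,0],[-1,0,0,-25,0],[-1,0,0,-70,0],[-1,0,0,-115,0]]' 60; python3 -m crank '[[-1,-10,-3,0,-0.18],[-1,-30,-8,0,-0.36],[-1,-50,-14,-5,-0.54],[-1,-70,-20,-10,-0.72],[-1,-90,-25,-10,-0.9],[-1,-101,-27,-10,-1.08],[-1,-101,-27,-10,-1.26],[-1,-101,-27,-10,-1.39],[-1,-101,-27,-10,-1.39],[-1,-101,-27,-10,-1.39]]'
python3 - <<'E'
from h import *
c=shot('wrist','w5.png');s=r.get_state()
print(s['q'].round(2),s['ee_pos'],s['ee_rot'])
cv2.imwrite('pics/w5.png',c['frame'][:,:,::-1])
u,v=proj(c,[.528,-.005,.077]).astype(int);print(u,v)
y0=max(0,min(420-120,v-60));x0=max(0,u-80);print(x0,y0)
I=c['frame'][y0:y0+120,x0:x0+160,::-1]
cv2.imwrite('pics/c5.png',cv2.resize(I,None,fx=5,fy=5,interpolation=cv2.INTER_CUBIC))
E
```

```text
clock: 8.85
ee_pos: [0.5281, -0.0042, 0.1582]
ee_rot: [3.14, 0.0, -1.309]
contact_force: [1.8, 0.4, 0.1]
opening: 1.001
clock: 10.1
ee_pos: [0.5284, 0.1001, 0.1672]
ee_rot: [3.141, 0.0, 0.079]
contact_force: [-0.4, 0.4, -0.3]
opening: 0.998
[-0.    0.7  -0.45  1.88  0.47  0.67 -0.66] [0.52848712 0.10013776 0.16723436] [3.14131288e+00 1.63854735e-04 7.92859997e-02]
269 351
189 291
```

View pics/c5.png

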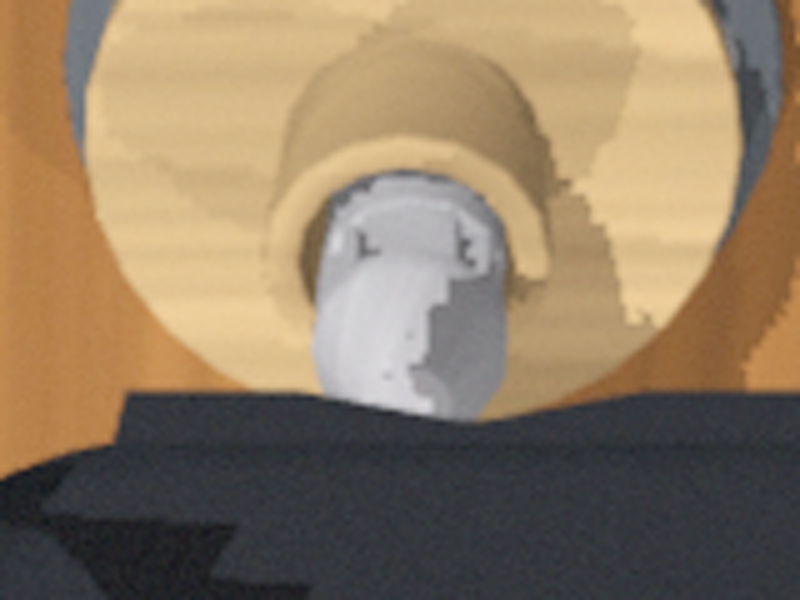

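The cross hole mouth is visible at crop (358 to 463, ~235), in pixels u 260.5 to 281.5 and v~338. It faces the camera almost squarely. I'll intersect those rays with the 28 mm spindle cylinder to get the hole's heading, and compute the clip pose and moves.

Run:
```python
from h import *
c=load('w5.png'); print('cam',c['extrinsics'][:3,3])
f5=lambda x,y:(189+(x+.5)/5-.5,291+(y+.5)/5-.5)
# spindle axis from silhouette at v=300 (crop), z~.085
L=ray(c,*f5(316,300));R=ray(c,*f5(507,300));M=ray(c,*f5(412,300))
for nm,(o,d) in(('mid',M),):
    k=(-.005-o[1])/d[1]; print('axis x at y=-.005',o+k*d)
cx=(o+k*d)[0]
for cx_ in(cx,.528):
  for x,y in((358,240),(463,240),(340,210),(478,225)):
    o,d=ray(c,*f5(x,y)); p=o[:2]-[cx_,-.005]; e=d[:2]
    A=e@e;B=2*p@e;C=p@p-.014**2; k=(-B-np.sqrt(B*B-4*A*C))/2/A; q=o+k*d
    print((x,y),q.round(4),'deg from +Y (toward +x)',np.degrees(np.arctan2(q[0]-cx_,q[1]+.005)))
# clip pose
tip=np.array([.5565,.1665]);le=np.array([.5312,.309])
yaw=np.arctan2(*(tip-le)[::-1])-np.arctan2(14,148)
X=np.array([np.cos(yaw),np.sin(yaw)]);Y=np.array([-X[1],X[0]])
m=(tip-46e-3*X + le+102e-3*X+14e-3*Y)/2; loop=m-.076*X-.014*Y
print('clip yaw',np.degrees(yaw),'seat',m,'loop',loop); print(totool([*loop,.2]))
```

```text
cam [0.52386821 0.16775415 0.30965487]
axis x at y=-.005 [ 0.52884081 -0.005       0.07570981]
(358, 240) [0.5203 0.0061 0.078 ] deg from +Y (toward +x) -37.60722782262834
(463, 240) [0.5354 0.0073 0.0781] deg from +Y (toward +x) 28.121834945300215
(340, 210) [0.5171 0.0026 0.0658] deg from +Y (toward +x) -57.270396355983884
(478, 225) [0.5378 0.0058 0.0719] deg from +Y (toward +x) 39.607445798089806
(358, 240) [0.5203 0.0067 0.0788] deg from +Y (toward +x) -33.31403846698019
(463, 240) [0.5355 0.0068 0.0773] deg from +Y (toward +x) 32.27867163462052
(340, 210) [0.5171 0.0038 0.0676] deg from +Y (toward +x) -51.03611538907049
(478, 225) [0.5378 0.005  0.0707] deg from +Y (toward +x) 44.63870385528185
clip yaw -85.33618580914582 seat [0.55310348 0.21041187] loop [0.53297034 0.28502191]
[  19.10713895 -183.93907723  -32.82023159]
```

The hole axis is within about 3° of world Y, and the clip is already at yaw about -85°. I'll move above the clip.

```bash
python3 -m crank '[[-1,4,-40,-7,0],[-1,8,-80,-15,0],[-1,12,-120,-23,0],[-1,16,-160,-30,0],[-1,19,-184,-33,0],[-1,19,-184,-33,0],[-1,19,-184,-33,0],[-1,19,-184,-33,0]]' 60
python3 - <<'E'
from h import *
c=shot('wrist','w6.png');s=r.get_state()
print(s['q'].round(2),s['ee_pos'],s['ee_rot'])
for p in([.533,.285,.024],[.5531,.2104,.024],[.5565,.1665,.024],[.5312,.309,.024]): print(proj(c,p))
E
```

```text
clock: 11.15
ee_pos: [0.5329, 0.283, 0.1999]
ee_rot: [3.14, 0.001, 0.079]
contact_force: [-0.3, -0.3, 0.3]
opening: 1.001
[-0.31  0.73 -0.46  1.66  0.4   0.85 -0.85] [0.53292703 0.28335917 0.20003548] [3.14018488e+00 3.65698214e-04 7.88166794e-02]
[282.12711949 185.1136695 ]
[297.29689137 264.55905891]
[296.76965298 306.52103129]
[282.21430149 157.84614806]
```

View pics/w6.png

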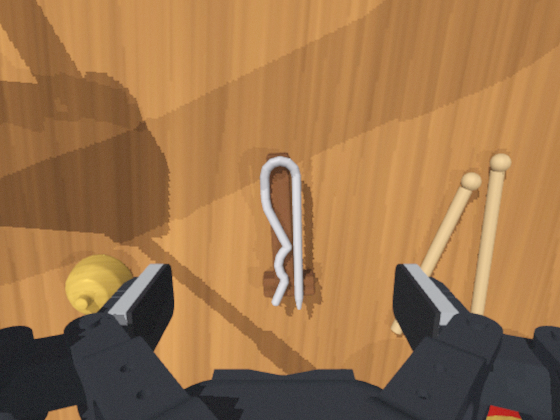

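The clip is clear: the loop end is at (280,157), the straight leg runs from (296,175) to (299,306), and the loop's outer sides are at u 261 to 300.5. I'll work out its pose.

Run:
```python
from h import *
c=load('w6.png')
I=c['frame'].astype(int); m=((I.max(2)-I.min(2)<35)&(I.min(2)>125)).astype(np.uint8)
m[:, :255]=0;m[:,310:]=0;m[:150]=0;m[320:]=0
for v in(160,165,175,185,195,205,215,240,260): 
    x=np.where(m[v])[0]; print(v,x.min() if len(x) else None,x.max() if len(x) else None,len(x))
# straight leg centre: from right edge run per row
pts=[]
for v in range(180,302,4):
    x=np.where(m[v])[0]; x=x[x>x.max()-9] if len(x) else x
    if len(x)>3: pts.append(onz(c,x.mean(),v,.024)[:2])
pts=np.array(pts); vx,vy,x0,y0=cv2.fitLine(pts.astype(np.float32),cv2.DIST_HUBER,0,.001,.001).ravel()
d=np.array([vx,vy]); d=d if d[1]<0 else -d
yaw=np.arctan2(d[1],d[0]); print('yaw',np.degrees(yaw),len(pts))
ys,xs=np.where(m); W=np.array([onz(c,u,v,.024)[:2] for u,v in zip(xs,ys)])
X=d;Y=np.array([-d[1],d[0]]); a=W@X; b=W@Y; leg=np.array([x0,y0])@Y
print('len',a.max()-a.min(),'width loop',b[a<a.min()+.04].max()-b[a<a.min()+.04].min())
seat=X*(a.min()+.102)+Y*leg; seat2=X*(a.max()-.046)+Y*leg; print('seat',seat,seat2)
loop=(seat+seat2)/2-.076*X-.014*Y; print('loop',loop,totool([*loop,.018]))
```

```text
160 268 291 24
165 263 296 30
175 260 300 19
185 260 300 18
195 261 300 17
205 262 300 18
215 266 300 18
240 279 301 19
260 275 301 16
yaw -83.75819 31
len 0.14889827139119188 width loop 0.035553765834891116
seat [0.55330473 0.21055157] [0.55340239 0.20965863]
loop [0.53117348 0.28413241] [ -1.62065595  -1.16517361 182.03462127]
```

```bash
python3 -m crank '[[-1,-1.5,-1,50,-0.02],[-1,-1.5,-1,105,-0.025],[-1,-1.5,-1,150,-0.025],[-1,-1.5,-1,182,-0.025],[-1,-1.5,-1,196,-0.025],[-1,-1.5,-1,196,-0.025],[-1,-1.5,-1,196,-0.025]]' 80; python3 -m crank '[[1,0,0,0,0],[1,0,0,0,0],[1,0,0,0,0],[1,0,0,0,0],[1,0,0,0,0],[1,0,0,0,0]]' 80;python3 -m crank '[[1,0,0,-10,0],[1,0,0,-40,0],[1,0,0,-85,0],[1,0,0,-110,0],[1,0,0,-110,0],[1,0,0,-110,0]]' 80
python3 - <<'E'
from h import *
c=shot('wrist','w7.png');s=r.get_state()
print(s['q'].round(2),s['ee_pos'],s['ee_rot'])
a=shot('scene','s7.png');b=shot('side','d7.png')
cr=lambda c,u,v:cv2.resize(c['frame'][v-50:v+50,u-65:u+65,::-1],(390,300),interpolation=cv2.INTER_CUBIC)
L=[]
for k in(a,b):
    P=proj(k,[.55,.22,.12]).astype(int);print(P); L.append(cr(k,*P))
cv2.imwrite('pics/c7.png',np.vstack([cv2.resize(c['frame'][:,:,::-1],(400,300)),]) if 0 else np.vstack([np.hstack(L),np.hstack([cv2.resize(c['frame'][:,:,::-1],(390,292)),np.zeros((292,390,3),np.uint8)])]))
E
```

```text
clock: 12.08
ee_pos: [0.5321, 0.2865, 0.0056]
ee_rot: [-3.14, -0.002, 0.106]
contact_force: [1.0, 0.9, 0.2]
opening: 0.997
clock: 12.82
ee_pos: [0.5314, 0.2862, 0.0051]
ee_rot: [-3.141, -0.001, 0.106]
contact_force: [-0.6, -0.7, 5.3]
opening: 0.389
clock: 13.58
ee_pos: [0.5305, 0.2853, 0.1134]
ee_rot: [3.14, 0.001, 0.106]
contact_force: [-0.1, -0.3, -1.9]
opening: 0.39
[-0.34  0.84 -0.41  1.73  0.49  0.68 -0.91] [0.53024174 0.28519511 0.11299394] [3.14008054e+00 2.20679601e-03 1.06060467e-01]
[378 186]
[224 275]
```

View pics/c7.png

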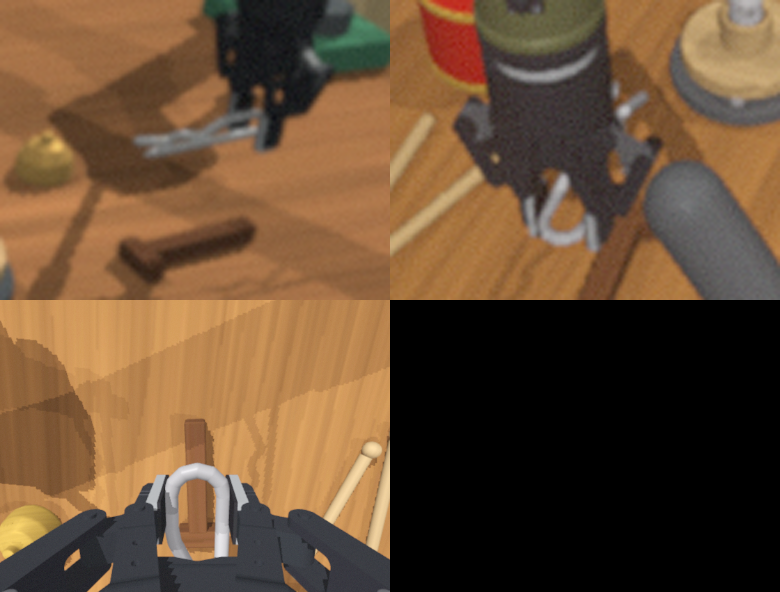

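The clip is held by the loop. In the scene crop its straight tip is at (147,154), so about px (361.7,187). I'll compare that with a level prediction to check for droop.

Run:
```python
from h import *
a=load('s7.png')
tip=np.array([.5569,.1633])
for z in(.12,.126,.132,.138): print(z,proj(a,[*tip,z]))
# measure: silver pixels
I=a['frame'].astype(int); m=(I.max(2)-I.min(2)<40)&(I.min(2)>85)
m[:176]=0;m[193:]=0;m[:,:354]=0;m[:,404:]=0
for v in range(176,193): print(v,''.join('#' if x else '.' for x in m[v,354:404]))
# target: seat on hole
yaw=np.radians(-87.5);X=np.array([np.cos(yaw),np.sin(yaw)]);Y=np.array([-X[1],X[0]])
S=np.array([.528,-.005])
for back in(.075,0): 
    seat=S-back*X; loop=seat-.076*X-.014*Y; tcp=loop+np.array([0.,.002]); print(back,tcp,totool([*tcp,.077-.0189]))
```

```text
0.12 [360.24988905 190.87310827]
0.126 [360.5728     188.86797129]
0.132 [360.89780043 186.8498595 ]
0.138 [361.22491069 184.81864655]
176 ..............................#######.............
177 ............................#######...........#...
178 ...........................######.......#######...
179 ..................##############...###########....
180 ................##############################....
181 .....#######################################.#....
182 ....##################################.......#....
183 ....#############################............#....
184 ........####################................##....
185 .........###############.....................#....
186 ........###########..........................##...
187 ........#####.....................................
188 ..................................................
189 ..................................................
190 ..................................................
191 ..................................................
192 ..................................................
0.075 [0.5074268  0.14724561] [-37.24966031 134.90810698  55.07108402]
0 [0.51069825 0.07231699] [-41.93697398 209.7614112   55.18034071]
```

The tip is level, measured at z≈0.132 against 0.132 expected. Moving to the pre-insertion pose, with the tip 15 mm short of the spindle.

```bash
python3 -m crank '[[1,-8,30,0,0.02],[1,-18,65,0,0.04],[1,-28,100,5,0.063],[1,-34,122,20,0.063],[1,-37,135,38,0.063],[1,-37,135,50,0.063],[1,-37,135,55,0.063],[1,-37,135,55,0.063],[1,-37,135,55,0.063]]' 80
python3 - <<'E'
from h import *
s=r.get_state();print(s['ee_pos'],s['ee_rot'],s['contact_force'].round(1))
a=shot('scene','s8.png');b=shot('side','d8.png')
L=[]
for k in(a,b):
    P=proj(k,[.528,.02,.077]).astype(int);print(P); u,v=P
    L.append(cv2.resize(k['frame'][v-30:v+30,u-40:u+40,::-1],(400,300),interpolation=cv2.INTER_CUBIC))
cv2.imwrite('pics/c8.png',np.hstack(L))
E
```

```text
clock: 14.85
ee_pos: [0.5089, 0.1487, 0.0597]
ee_rot: [-3.141, -0.001, 0.044]
contact_force: [-0.6, 0.4, -1.5]
opening: 0.388
[0.50886974 0.1487322  0.05965725] [-3.14095118e+00 -9.07594869e-04  4.39173333e-02] [-0.6  0.4 -1.5]
[303 206]
[272 232]
```

View pics/c8.png

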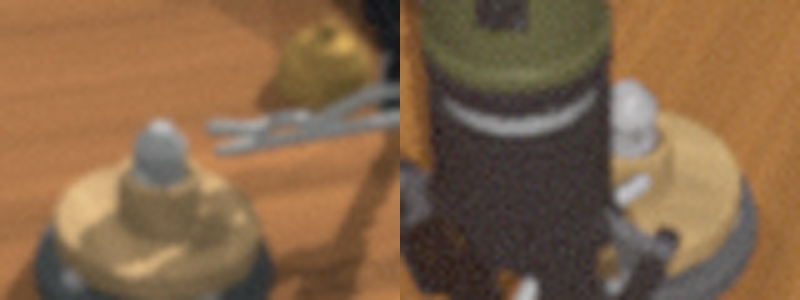

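Run:
```python
from h import *
a=load('s8.png');b=load('d8.png')
A=lambda x,y:(303-40+(x+.5)/5-.5,206-30+(y+.5)/5-.5)
B=lambda x,y:(272-40+(x+.5)/5-.5,232-30+(y+.5)/5-.5)
inv=lambda p,u,v:(np.array(p)-[u-40,v-30]+.5)*5-.5
t=A(215,152); s=B(649,180) if 0 else B(249,180)
print('tip scene on z',onz(a,*t,.0785),'side',onz(b,*s,.0785),'tri',tri((a,*t),(b,*s)))
print('pred tip in crops',inv(proj(a,[.5283,.0254,.0785]),303,206),inv(proj(b,[.5283,.0254,.0785]),272,232))
S=[.5285,-.0048]
for z in(.07,.077,.098): print(z,'spindle crops',inv(proj(a,[*S,z]),303,206),inv(proj(b,[*S,z]),272,232))
```

```text
tip scene on z [0.52890533 0.02528684 0.0785    ] side [0.50179993 0.02895098 0.0785    ] tri [0.50805564 0.0278133  0.06980178]
pred tip in crops [214.80065661 151.37348221] [200.94173656 160.74083843]
0.07 spindle crops [159.78459616 173.10731581] [225.38846649 134.66423121]
0.077 spindle crops [160.42733894 161.86338901] [225.27682234 124.06222515]
0.098 spindle crops [162.38468567 127.62222158] [224.93692423  91.78465557]
```

The scene view's tip matches the prediction within 1 crop pixel. The stub seen in the side view is the sprung leg's flare. Now I'll enter the hole gently, 1 mm lower.

```bash
python3 -m crank '[[1,-0.5,4,1.3,0],[1,-0.5,10,1.3,0],[1,-0.5,15,1.3,0],[1,-0.5,20,1.3,0],[1,-0.5,25,1.3,0],[1,-0.5,30,1.3,0],[1,-0.5,30,1.3,0]]' 80; python3 -m crank '[[1,0,4,0,0],[1,0,8,0,0],[1,0,12,0,0],[1,0,12,0,0]]' 80
```

```text
clock: 15.82
ee_pos: [0.5094, 0.1172, 0.058]
ee_rot: [3.141, 0.0, 0.042]
contact_force: [0.1, -0.5, -0.7]
opening: 0.396
clock: 16.32
ee_pos: [0.5099, 0.1052, 0.058]
ee_rot: [3.141, 0.0, 0.042]
contact_force: [0.1, -0.8, -0.8]
opening: 0.39
```

The tip has passed through the hole without force. I'll continue, watching the push force.

```bash
python3 -m crank '[[1,0,4,0,0],[1,0,8,0,0],[1,0,12,0,0],[1,0,15,0,0],[1,0,15,0,0]]' 90; python3 -m crank '[[1,0,3,0,0],[1,0,6,0,0],[1,0,9,0,0],[1,0,9,0,0]]' 90; python3 -m crank '[[1,0,2,0,0],[1,0,4,0,0],[1,0,6,0,0],[1,0,6,0,0]]' 90
```

```text
clock: 16.95
ee_pos: [0.5104, 0.0945, 0.0582]
ee_rot: [-3.136, -0.001, 0.046]
contact_force: [-2.7, 7.2, -1.1]
opening: 0.387
clock: 17.45
ee_pos: [0.5111, 0.0809, 0.058]
ee_rot: [3.141, -0.0, 0.042]
contact_force: [-0.3, 1.1, -0.3]
opening: 0.386
clock: 17.95
ee_pos: [0.5112, 0.0752, 0.058]
ee_rot: [3.141, 0.0, 0.043]
contact_force: [-0.7, 1.4, -1.5]
opening: 0.388
```

```bash
python3 -m crank '[[1,0,1,0,0],[1,0,2,0,0],[1,0,2.5,0,0],[1,0,2.5,0,0]]' 90; python3 -m crank '[[1,0,1,0,0],[1,0,2,0,0],[1,0,2.5,0,0],[1,0,2.5,0,0]]' 90
```

```text
clock: 18.45
ee_pos: [0.5113, 0.0731, 0.058]
ee_rot: [3.141, -0.0, 0.043]
contact_force: [-1.8, 2.7, -1.9]
opening: 0.388
clock: 18.95
ee_pos: [0.5114, 0.0708, 0.058]
ee_rot: [3.141, -0.0, 0.043]
contact_force: [-0.5, 2.5, -2.1]
opening: 0.39
```

```bash
python3 -m crank '[[1,0,1,0,0],[1,0,2,0,0],[1,0,3,0,0],[1,0,3,0,0]]' 90
python3 - <<'E'
from h import *
s=r.get_state();print(s['ee_pos'],s['contact_force'].round(1))
a=shot('scene','s9.png');b=shot('side','d9.png')
L=[]
for k,P in((a,[.528,.02,.077]),(b,[.528,.02,.077])):
    u,v=proj(k,P).astype(int);print(u,v)
    L.append(cv2.resize(k['frame'][v-30:v+30,u-40:u+40,::-1],(400,300),interpolation=cv2.INTER_CUBIC))
cv2.imwrite('pics/c9.png',np.hstack(L))
E
```

```text
clock: 19.45
ee_pos: [0.5114, 0.0691, 0.058]
ee_rot: [-3.14, -0.0, 0.044]
contact_force: [-1.8, 5.8, -1.8]
opening: 0.387
[0.51139098 0.06907465 0.05801518] [-1.8  5.8 -1.8]
303 206
272 232
```

View pics/c9.png

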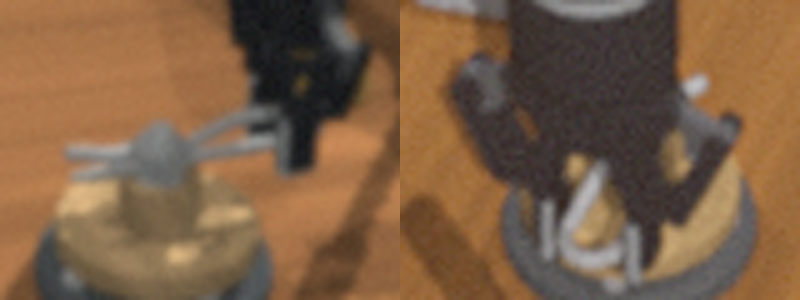

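The leg passes through the spindle, and the tip shows on the far side at crop (75,172). Resistance has begun to rise, so I'll press on until the stop is clearly firm.

```bash
python3 -m crank '[[1,0,1,0,0],[1,0,2,0,0],[1,0,3,0,0],[1,0,3,0,0]]' 90; python3 -m crank '[[1,0,1,0,0],[1,0,2,0,0],[1,0,3,0,0],[1,0,3,0,0]]' 90;  python3 - <<'E'
from h import *
a=load('s9.png')
print((proj(a,[.5305,-.0508,.077])-[263,176]+.5)*5-.5, onz(a,263+75.5/5-.5,176+172/5-.5,.077))
E
```

```text
clock: 20.05
ee_pos: [0.5112, 0.0684, 0.0581]
ee_rot: [-3.137, -0.0, 0.046]
contact_force: [-2.1, 9.0, -0.2]
opening: 0.386
clock: 20.55
ee_pos: [0.5111, 0.0679, 0.0582]
ee_rot: [-3.133, -0.001, 0.048]
contact_force: [-3.4, 13.5, -0.7]
opening: 0.387
[ 77.2586963  176.14442335] [ 0.52599441 -0.05064854  0.077     ]
```

```bash
python3 -m crank '[[1,0,2,0,0],[1,0,4,0,0],[1,0,4,0,0]]' 100; python3 -m crank '[[1,0,-4,0,0],[1,0,-8,0,0],[1,0,-10,0,0],[1,0,-10,0,0]]' 100
```

```text
clock: 20.92
ee_pos: [0.511, 0.067, 0.0583]
ee_rot: [-3.129, -0.001, 0.05]
contact_force: [-6.2, 18.5, -0.4]
opening: 0.387
clock: 21.42
ee_pos: [0.5114, 0.0675, 0.0579]
ee_rot: [3.141, 0.0, 0.043]
contact_force: [-0.5, 3.5, -2.5]
opening: 0.383
```

The stop is firm: 18.5 N for under 1 mm of travel. Now I'll let go, rise and check.

```bash
python3 -m crank '[[-1,0,0,0,0],[-1,0,0,0,0],[-1,0,0,0,0],[-1,0,0,0,0],[-1,0,0,-15,0],[-1,0,0,-45,0],[-1,0,0,-85,0],[-1,0,0,-130,0],[-1,0,0,-130,0]]' 60; python3 -m crank '[[-1,0,-40,0,0],[-1,0,-80,0,0],[-1,0,-90,0,0],[-1,0,-90,0,0],[-1,0,-90,0,0]]'
python3 - <<'E'
from h import *
a=shot('scene','s10.png');b=shot('side','d10.png');w=shot('wrist','w10.png')
P=[.528,.02,.065];L=[]
for k in(a,b):
    u,v=proj(k,P).astype(int);print(u,v)
    L.append(cv2.resize(k['frame'][v-35:v+35,u-35:u+35,::-1],(390,390),interpolation=cv2.INTER_CUBIC))
u,v=proj(w,P).astype(int);print(u,v)
o=cv2.resize(w['frame'][:,:,::-1],(280,210));o2=cv2.resize(a['frame'][100:310,100:460,::-1],(360,210))
cv2.imwrite('pics/c10.png',np.vstack([np.hstack(L),np.hstack([o,o2,np.zeros((210,140,3),np.uint8)])]))
E
```

```text
clock: 22.55
ee_pos: [0.5137, 0.0687, 0.192]
ee_rot: [-3.14, -0.008, 0.043]
contact_force: [0.4, -0.4, -0.5]
opening: 1.002
clock: 23.18
ee_pos: [0.5076, 0.1557, 0.1876]
ee_rot: [3.14, 0.001, 0.041]
contact_force: [0.9, -0.4, -0.4]
opening: 0.999
303 210
272 236
299 359
```

View pics/c10.png

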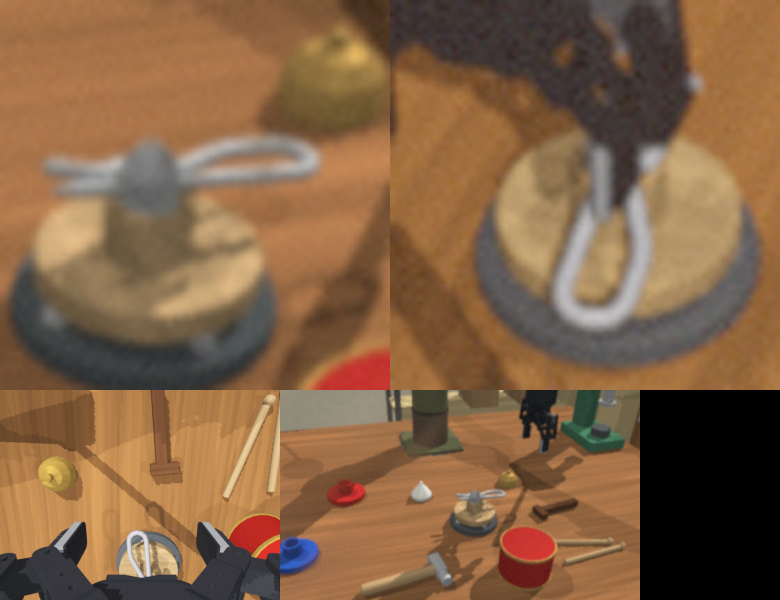

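The final view shows the wheel seated on the jig and the clip through the spindle with both legs beyond it. The tip is at crop (58,185) and the loop end at (319,160), drooping slightly; the bystanders haven't moved. I'll do one numeric check of how far home the clip is before handing in.

Run:
```python
from h import *
a=load('s10.png');k=70/390
A=lambda x,y:(303-35+(x+.5)*k-.5,210-35+(y+.5)*k-.5)
t=onz(a,*A(57,185),.084);l=onz(a,*A(319,160),.06)
print('tip',t,'loop end',l,'expect y ~ -.050 and ~ +.096')
s0=load('s1.png')['frame'];d=np.abs(s0.astype(int)-a['frame']).sum(2)
for n,(u,v) in dict(drum=(346,265),bell=(328,188),top=(241,200),mallet=(230,290),sticks=(420,258),red=(165,203),blue=(113,265)).items(): print(n,d[v-8:v+8,u-12:u+12].mean().round(1))
```

```text
tip [ 0.52689161 -0.05050556  0.084     ] loop end [0.50221124 0.09281385 0.06      ] expect y ~ -.050 and ~ +.096
drum 14.6
bell 23.1
top 46.6
mallet 42.9
sticks 14.9
red 21.8
blue 12.0
```

The tip position confirms the clip is home. The top and mallet patches differ more than the rest, so I'll check whether they moved or only the shading changed, and hand in if they're still in place.

Run:
```python
from h import *
for n in('s1.png','s10.png'):
    g=load(n)['frame'].astype(int)
    for nm,(u0,u1,v0,v1) in dict(top=(222,262,184,216),head=(240,280,258,302)).items():
        p=g[v0:v1,u0:u1]; m=(p.max(2)-p.min(2)<45)&(p.min(2)>100); y,x=np.where(m); print(n,nm,m.sum(),x.mean()+u0,y.mean()+v0)
a=load('s1.png')['frame'];b=load('s10.png')['frame']
for u,v in((241,200),(230,290)):
    A=cv2.cvtColor(a[v-25:v+25,u-30:u+30],cv2.COLOR_RGB2GRAY).astype(np.float32);B=cv2.cvtColor(b[v-25:v+25,u-30:u+30],cv2.COLOR_RGB2GRAY).astype(np.float32)
    print(cv2.phaseCorrelate(A,B,cv2.createHanningWindow((60,50),cv2.CV_32F)))
r.sign_off(); print('signed off',r.get_state()['clock'])
```

```text
s1.png top 259 241.18146718146718 202.54826254826256
s1.png head 354 259.4265536723164 276.5960451977401
s10.png top 266 240.906015037594 202.5751879699248
s10.png head 359 259.6295264623955 277.8523676880223
((-0.17383986581221578, -0.43895081276086145), 0.7888285856246948)
((-0.23286494217686382, -0.09048175238374867), 0.5932939936319988)
the job is handed in; nothing more can be done
the job is handed in; nothing more can be done
```

The wheel is on the jig and the clip is through the spindle. I handed the job in at about 23 s of robot time, and no verdict was reported.

- **Wheel:** I lowered it hub up over the spindle. Contact came at the expected home height (TCP 43 mm, 24 mm above where I gripped it on the bench), and I released it there without a drop.
- **Clip:** I slid the straight leg through the cross hole. The push force peaked at about 7 N, dropped, then met a firm stop at 18.5 N with under 1 mm of travel. After release the clip stayed in place with both legs past the spindle and the loop drooping slightly.
- **Clip checks:** the last scene image puts the tip at y = -50.5 mm (about -50 expected) and the loop end at +93 mm (about +96 expected). The snap itself I inferred from the force trace and the position. The side view of the pocket was partly hidden by the gripper.
- **Bystanders:** the raw image difference was higher at the top and the mallet than elsewhere. A closer check put the top within half a pixel of its start. The mallet agreed to about a quarter pixel by image correlation, but its head's mask centroid differed by 1.3 px, which I put down to shading. I checked the other bystanders only by raw image difference, which was low.

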